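# Register a food pack on the labelling board

### The arm

A 7-joint arm with a two-finger parallel gripper is mounted at the origin on the work surface. World frame = base frame: x ahead of the robot, y to its left, z up, the work surface at z = 0. Lengths are in m, angles in rad, forces in N, time in s.
With the tool pointing down it reaches from about 0.425 to 0.875 m from the base axis. Payload 4.7 kg.
Tool frame: the origin (TCP) lies between the finger pads; the fingertips stand 25 mm ahead of it and the grasp point (between the pads) lies 6 mm ahead of it; z points along the fingers, x is the direction in which the jaws open and shut, and the axes are right-handed (so a half turn about z gives the same grasp; the last joint's range is limited). The gripper opens to 87 mm and grips with 3 to 60 N. Pads are 19 mm wide; open, the fingers measure 117 mm over their backs; the gripper's body (75 mm by 190 mm) begins 51 mm behind the grasp point.
Start: joints at [-1.203, 0.321, -0.07, 1.45, 0.023, 1.371, -0.057], TCP at [0.225, 0.61, 0.248] pointing down, gripper open.
Joint ranges: [-2.86, 2.86], [-0.3, 2.09], [-1.38, 1.24], [0.06, 2.45], [-1.56, 4.7], [0.09, 2.05], [-2.69, 2.69]. Speed limits (rad/s): [2.57, 2.57, 3.14, 3.14, 3.14, 3.14, 3.14].

### API

Orientations are given as a unit quaternion [w, x, y, z].
In Python, from station import * gives the robot as it stands.
- The arm moves only by the tool apply_moves, never from a script. Its arguments are lists of equal length, an entry for each row: "dr": the turn, a rotation vector about the world's x, y, z in rad, a list of three; "xyz": the shift along the world's x, y, z in m, a list of three; "jaw": the opening, from 0 (shut) to 1 (fully open). A call has 1 to 12 rows; each row shifts and turns the commanded pose from where the row before left it; what a row does not reach is not made up. A row lasts 1/10 s, in which the tool goes at most 50 mm and 8.59 degrees, less where a joint would pass 70% of its speed; a pose out of reach is approached as far as the arm can. A call with a gripper value outside its range is refused whole. The fingers move at their own pace and stop on an object; "newtons" is the grip in N (left out, the last holds). Time passes only in rows, so rows that do not move let the fingers close. It gives the time, the measured TCP pose, the force and the opening at its end, in the units of the state.
- get_state(): the state, without advancing time (a new reading comes with each control period).
- snapshot(name): name is "side" or "top" or "wrist"; returns the picture (400x640x3 uint8, blue, green, red); there is no depth.
- camera_params(name): a dict with "vertical_fov" (degrees; the focal length in pixels is half the picture's height over the tangent of half this angle, whatever the lens; pixels are square), "cx", "cy" (the principal point, pixels), "rvec" (rotation vector, rad) and "tvec" (3), from world to camera coordinates, as OpenCV has them. Camera axes: x right, y down, z forward; pixel columns grow to the right and rows downward; lengths in m; the calibration is good to about 2 mm. A picture is of the moment at which its call begins: read the wrist's pose just before it. camera_params takes no time and is no camera call; for the wrist camera it gives the pose at the moment of the call.
- close_job(): hands the job in, once; it reports no verdict.
The state is a dict: "time_s": time; "q": joint angles; "qvel": joint speeds; "joint_efforts": joint torques, N m; "ee_pos": TCP position; "tcp_rot": TCP orientation; "ft_force": force on the tool from outside, world axes, zero at the start; "torque": the same for the moment, N m; "grip_width": finger opening in m.
Only numpy, scipy, OpenCV 4.12 (cv2) and the standard library are available. Lean on these libraries where they do the work, as an engineer would, in place of code of your own. Each camera call takes 0.05 s, during which the arm holds its last target. There are 200 camera calls.

### The job

Slide the blue-lidded food pack flat across the white board and press it gently against the aluminium guide bar, so that its long side seats squarely along the bar. Only then, keeping it lightly pressed to the bar and never lifting it, slide it along the bar until its leading short edge meets the red line, without running past the line, and leave it there, still touching the bar. Leave the other things alone.

Things in the scene. Friction and masses are not known exactly. Their poses are not given: they have to be found in the camera images.
- pack_center (a point): Centre, half-way up, of the blue-lidded black food pack to be moved: a closed rigid box 110 mm (its x) by 150 mm (its y) by 50 mm high, 0.25 to 0.5 kg. Its +x side is the long side that goes against the bar; its +y end is the leading short edge.
- pack_edge (a point): Middle of the pack's leading short face, 75 mm from the pack's centre along the pack's +y, 25 mm above its underside. Axes as for the pack. It is this face that has to meet the red line.
- board: Fixed white plastic board 320 mm (x) by 560 mm (y), 10 mm thick, lying on the bench, its axes parallel to the guide's and the line's; origin at the centre of its underside, so the sliding face is 10 mm above the origin. The pack lies on it and slides with a friction of a few newtons (not known exactly).
- guide: Fixed guide: rigid straight aluminium bar along its y, 460 mm long, 12 mm thick, its top 26 mm above the board, on two dark feet behind it (+x). Origin on the board's face, mid-length. The pack goes on the -x side. The bar was reset by hand and is not measured: its face stands 0 to 30 mm from the origin towards -x; find it by touch or sight. It never gives; press on it with 4 to 12 N, never 15.
- line: Red line 4 mm wide across the white board, 195 mm along x, square to the bar; painted, so nothing to feel. Origin on the centre of its width, on the board's face, 10 mm in front of the guide's origin (in x). Its +y is the guide's +y; the pack comes from the -y side.
- done_pack: Bystander: a finished pack of the same size with a green lid, on the board beyond the red line, turned a quarter turn; origin at the centre of its underside.
- check_weight: Bystander: brass check weight 38 mm across, 58 mm tall, on the board behind the guide bar; origin at the centre of its underside.
- sanitiser: Bystander: bottle 64 mm across, 170 mm tall, on the bench to the left of the board; origin at the centre of its underside.

How it is judged:
By the outcome, as a careful person would: the job done as asked, in the order asked, and still so for the second after the job is handed in, with the robot touching nothing.
It also fails if it takes over 72 s, if anything falls off the work surface, if the arm or the gripper's body presses on something with over 40 N, if the wrist force passes 120 N, or if a joint passes its speed limit or range.

## Working session

There is one attempt and no reset: what is moved stays moved. The work goes in short steps, Python scripts to look and compute and a tool call to move; the robot and the scene stay as the last step left them, time stands still between calls to the robot, and variables do not carry over. Pictures are saved under pics/ and viewed, about 8 in all and at most 12, crops included, and the job is handed in when it is done.

Besides the shell and the picture viewer there is one more tool, called as name(argument=value, ...) on one line, values as JSON. apply_moves: Moves the arm, as the interface text tells. Its arguments: {"type":"object","properties":{"dr":{"type":"array","items":{"type":"array","items":{"type":"number"}}},"xyz":{"type":"array","items":{"type":"array","items":{"type":"number"}}},"jaw":{"type":"array","items":{"type":"number"}},"newtons":{"type":"number"}},"required":["dr","xyz","jaw"]}

```bash
ls; mkdir -p pics; python3 - <<'E'
from station import *
import cv2,numpy as np
s=get_state(); print({k:np.round(v,3).tolist() for k,v in s.items()})
a=snapshot("top");b=snapshot("side")
cv2.imwrite("pics/top0.png",a);cv2.imwrite("pics/side0.png",b)
for n in("top","side","wrist"): print(n,camera_params(n))
E
```

```text
pics
{'time_s': 0.0, 'q': [-1.203, 0.322, -0.07, 1.452, 0.023, 1.371, -0.057], 'qvel': [-0.001, -0.001, -0.0, 0.001, -0.0, -0.0, 0.001], 'joint_efforts': [-0.0, -49.129, -0.404, -31.253, -0.064, 0.044, 0.0], 'ee_pos': [0.225, 0.609, 0.246], 'tcp_rot': [0.001, 0.821, 0.572, -0.001], 'ft_force': [-0.078, 0.254, 0.351], 'torque': [0.004, 0.046, 0.042], 'grip_width': 0.087}
top {'vertical_fov': 47.88727210559158, 'cx': 317.66945726361627, 'cy': 194.58594519058786, 'rvec': array([ 2.19910199, -2.19497712,  0.07808328]), 'tvec': array([0.14461606, 0.59687211, 0.87003122])}
side {'vertical_fov': 57.82933137131965, 'cx': 316.2118625670686, 'cy': 204.6157123951094, 'rvec': array([ 0.95138016, -2.49303663,  1.02907472]), 'tvec': array([0.53496521, 0.26534593, 0.49051357])}
wrist {'vertical_fov': 67.08395246198144, 'cx': 320.65970498590104, 'cy': 199.30315421856926, 'rvec': array([-2.38551653, -1.6634093 , -0.22506572]), 'tvec': array([-0.64766341, -0.03252003,  0.39046867])}
```

View pics/top0.png

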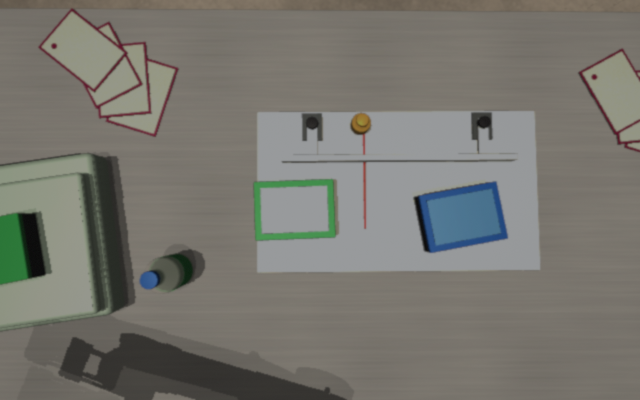

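View pics/side0.png

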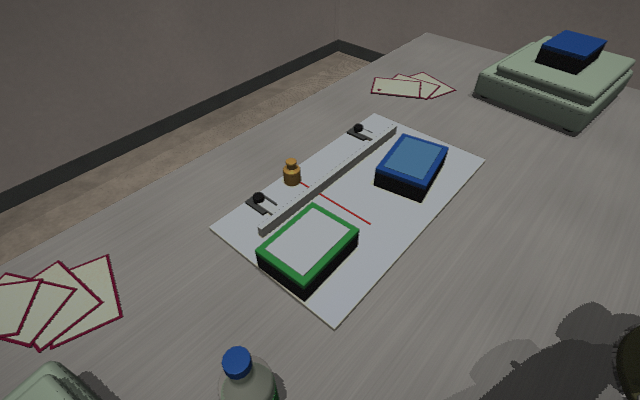

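The top view has +x up and +y left. The blue pack (lid about (417–506, 184–250)) is yawed about 8°, the bar's front edge is at row ~160, and the red line is at column ~365. The side view shows the pack's leading face, which is dark, with a clear run to the line. Next I'll measure these.

```bash
cat > h.py <<'E'
from station import *
import cv2,numpy as np
def cast(n,px,z,p=None):
    p=p or camera_params(n); f=200/np.tan(np.radians(p["vertical_fov"]/2))
    R,_=cv2.Rodrigues(np.array(p["rvec"])); c=-R.T@p["tvec"]
    px=np.atleast_2d(np.array(px,float))
    d=np.c_[(px[:,0]-p["cx"])/f,(px[:,1]-p["cy"])/f,np.ones(len(px))]@R
    return c+d*((z-c[2])/d[:,2])[:,None]
def big(m): return max(cv2.findContours(m.astype(np.uint8),0,1)[0],key=cv2.contourArea)
def masks(a):
    h=cv2.cvtColor(a,cv2.COLOR_BGR2HSV); H,S,V=[h[...,i].astype(int) for i in range(3)]
    return dict(blue=(H>95)&(H<125)&(S>110)&(V>60),red=((H<8)|(H>172))&(S>120)&(V>70),green=(H>45)&(H<75)&(S>120)&(V>60))
E
cat > m.py <<'E'
from h import *
a=cv2.imread("pics/top0.png"); m=masks(a); W=lambda p,z:cast("top",p,z)
p=camera_params("top");R,_=cv2.Rodrigues(p["rvec"]);print("cam",(-R.T@p["tvec"]).round(3))
b=m["blue"].copy(); b[:,:400]=0
r=cv2.minAreaRect(W(big(b)[:,0],.06)[:,:2].astype(np.float32)*1000); print("pack lid mm",r, cv2.boxPoints(r).round(1).tolist())
g=m["green"].copy(); g[:,:240]=0
r=cv2.minAreaRect(W(big(g)[:,0],.06)[:,:2].astype(np.float32)*1000); print("green",r, cv2.boxPoints(r).round(1).tolist())
rd=m["red"].copy(); rd[:100]=0; rd[250:]=0; rd[:,:340]=0; rd[:,390:]=0
ys,xs=np.nonzero(rd); P=W(np.c_[xs,ys],.01)*1000; print("line",len(P),P.min(0),P.max(0),np.polyfit(P[:,0],P[:,1],1),P.mean(0))
for c in (300,340,400,440,500): 
  print(c,a[150:166,c].mean(1).round().tolist())
for q in [(257,112),(535,111),(540,269),(257,272)]: print("board",W([q],.01).round(4))
for q in [(282,160.5),(516,160)]: print("bar",W([q],.01).round(4),W([q],.036).round(4))
E
python3 m.py; python3 -c "
import cv2;a=cv2.imread('pics/top0.png')[95:280,245:550];cv2.imwrite('pics/c.png',cv2.resize(a,None,fx=2.6,fy=2.6,interpolation=2))"
```

```text
cam [0.544 0.156 0.902]
pack lid mm ((553.5796508789062, -125.02205657958984), (107.75648498535156, 149.37811279296875), 10.58063793182373) [[486.8999938964844, -61.5], [514.2999877929688, -208.3000030517578], [620.2999877929688, -188.5], [592.7999877929688, -41.70000076293945]]
green ((566.8074340820312, 190.14065551757812), (105.54100799560547, 145.73428344726562), 2.2587552070617676) [[511.20001220703125, 260.8999938964844], [516.9000244140625, 115.30000305175781], [622.4000244140625, 119.4000015258789], [616.7000122070312, 265.0]]
line 40 [586.44235367  53.30980845  10.        ] [718.74810264  55.05711081  10.        ] [1.92871369e-03 5.23141961e+01] [626.69004691  53.5229018   10.        ]
300 [154.0, 154.0, 154.0, 149.0, 138.0, 147.0, 153.0, 154.0, 154.0, 153.0, 142.0, 100.0, 98.0, 139.0, 152.0, 154.0]
340 [154.0, 154.0, 153.0, 147.0, 132.0, 144.0, 153.0, 154.0, 154.0, 148.0, 123.0, 98.0, 122.0, 147.0, 153.0, 154.0]
400 [153.0, 154.0, 154.0, 153.0, 152.0, 153.0, 154.0, 154.0, 153.0, 142.0, 100.0, 93.0, 137.0, 152.0, 154.0, 154.0]
440 [153.0, 153.0, 154.0, 154.0, 153.0, 154.0, 153.0, 154.0, 153.0, 142.0, 100.0, 99.0, 138.0, 152.0, 153.0, 154.0]
500 [152.0, 152.0, 146.0, 132.0, 144.0, 151.0, 153.0, 153.0, 147.0, 123.0, 97.0, 120.0, 145.0, 152.0, 153.0, 153.0]
board [[0.7624 0.2674 0.01  ]]
board [[ 0.767  -0.2927  0.01  ]]
board [[ 0.4507 -0.294   0.01  ]]
board [[0.4447 0.2644 0.01  ]]
bar [[0.6648 0.2168 0.01  ]] [[0.6613 0.215  0.036 ]]
bar [[ 0.6673 -0.2517  0.01  ]] [[ 0.6637 -0.2398  0.036 ]]
```

View pics/c.png

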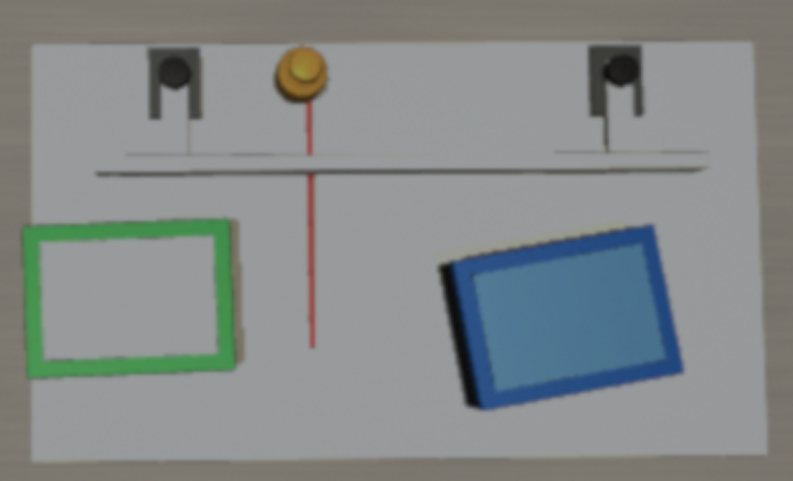

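The crop confirms these positions:
- **Pack:** centre about (0.554, −0.125), yaw +10.6°.
- **Bar:** face at x≈0.664.
- **Line:** y≈0.0535.

The plan has two steps. First I push the −x side squarely using both open fingers, jaw along y. Then I straddle the trailing −x corner at 45°, so one finger presses toward the bar while the other pushes along it.

apply_moves(dr=[[0,0,-0.133],[0,0,-0.133],[0,0,-0.133],[0,0,-0.133],[0,0,-0.133],[0,0,-0.133],[0,0,-0.133],[0,0,-0.133],[0,0,-0.133],[0,0,-0.133],[0,0,-0.133],[0,0,-0.133]], xyz=[[0.029,-0.027,0.003],[0.029,-0.027,0.003],[0.029,-0.027,0.003],[0.029,-0.027,0.003],[0.029,-0.027,0.003],[0.03,-0.025,0],[0.0125,-0.0375,0],[0.0125,-0.0375,0],[0.0125,-0.0375,0],[0.0125,-0.0375,0],[0.0125,-0.0375,0],[0.0125,-0.0375,0]], jaw=[1,1,1,1,1,1,1,1,1,1,1,1])

```text
time_s: 1.3
ee_pos: [0.4753, 0.223, 0.2623]
tcp_rot: [0.0, 0.982, -0.191, -0.0]
ft_force: [0.4, 1.3, 0.5]
grip_width: 0.087
```

```bash
cat > st.py <<'E'
from h import *
from scipy.spatial.transform import Rotation as Ro
s=get_state(); w=s["tcp_rot"]; R=Ro.from_quat([w[1],w[2],w[3],w[0]]).as_matrix()
print(round(s["time_s"],2),np.round(s["ee_pos"],4),"jawdeg",np.degrees(np.arctan2(R[1,0],R[0,0])).round(2),"z",R[:,2].round(4),"F",np.round(s["ft_force"],2),"T",np.round(s["torque"],2),"q",np.round(s["q"],2),s["grip_width"])
E
python3 st.py
```

```text
1.3 [0.4753 0.223  0.2623] jawdeg -22.02 z [-4.e-04 -2.e-04 -1.e+00] F [0.42 1.34 0.49] T [-0.13  0.09  0.01] q [-0.83  0.04  0.35  1.75 -0.01  1.35 -0.86] 0.08704989056184918
```

apply_moves(dr=[[0,0,-0.132],[0,0,-0.132],[0,0,-0.132],[0,0,-0.132],[0,0,-0.132],[0,0,-0.132],[0,0,-0.132],[0,0,-0.132],[0,0,-0.131],[0,0,0],[0,0,0],[0,0,0]], xyz=[[-0.002,-0.039,0],[-0.002,-0.039,0],[-0.002,-0.039,0],[-0.002,-0.039,0],[-0.002,-0.039,0],[-0.002,-0.039,0],[-0.002,-0.039,0],[-0.003,-0.038,0],[-0.003,-0.037,0],[0,0,-0.04],[0,0,-0.04],[0,0,-0.04]], jaw=[1,1,1,1,1,1,1,1,1,1,1,1])

```text
time_s: 2.5
ee_pos: [0.455, -0.1235, 0.1414]
tcp_rot: [-0.001, 0.708, -0.706, 0.0]
ft_force: [0.6, 0.6, 0.1]
grip_width: 0.0871
```

```bash
python3 st.py
```

```text
2.5 [ 0.455  -0.1235  0.1414] jawdeg -89.78 z [ 1.1e-03  5.0e-04 -1.0e+00] F [0.56 0.58 0.12] T [-0.01  0.17 -0.01] q [-0.48  0.01  0.7   2.03 -0.01  1.1  -1.34] 0.08705156036723724
```

apply_moves(dr=[[0,0,0],[0,0,0],[0,0,0],[0,0,0],[0,0,0],[0,0,0],[0,0,0],[0,0,0]], xyz=[[0,0,-0.04],[0,0,-0.035],[0,0,-0.02],[0,0,0],[0.005,0,0],[0.005,0,0],[0.004,0,0],[0,0,0]], jaw=[1,1,1,1,1,1,1,1])

```text
time_s: 3.3
ee_pos: [0.471, -0.1233, 0.0488]
tcp_rot: [-0.001, 0.709, -0.705, 0.001]
ft_force: [-0.7, -0.0, 0.6]
grip_width: 0.0871
```

```bash
python3 st.py; python3 -c "
from h import *
a=snapshot('top');cv2.imwrite('pics/t1.png',a);cv2.imwrite('pics/c1.png',cv2.resize(a[95:295,245:550],None,fx=2.6,fy=2.6,interpolation=2))"
```

```text
3.3 [ 0.471  -0.1233  0.0488] jawdeg -89.7 z [ 2.7e-03 -2.0e-04 -1.0e+00] F [-0.67 -0.04  0.65] T [-0.1   0.19  0.02] q [-0.43  0.21  0.69  2.08 -0.17  0.9  -1.21] 0.08712321938416205
```

View pics/c1.png

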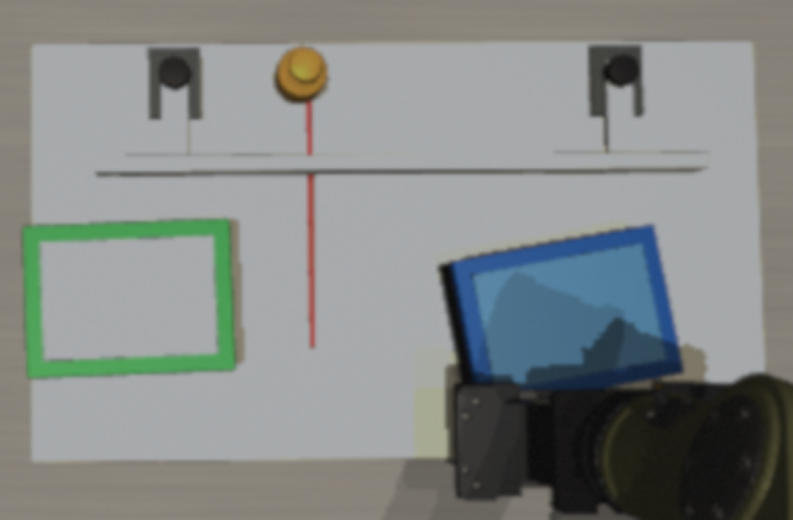

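The open fingers stand at the pack's −x side (crop around (455–520, 380)) and the pack hasn't moved. I'll push slowly towards the bar.

apply_moves(dr=[[0,0,0],[0,0,0],[0,0,0],[0,0,0],[0,0,0],[0,0,0],[0,0,0],[0,0,0],[0,0,0],[0,0,0]], xyz=[[0.004,0,0],[0.005,0,0],[0.005,0,0],[0.005,0,0],[0.005,0,0],[0.005,0,0],[0.005,0,0],[0.005,0,0],[0.005,0,0],[0.005,0,0]], jaw=[1,1,1,1,1,1,1,1,1,1])

```text
time_s: 4.35
ee_pos: [0.5185, -0.1235, 0.0475]
tcp_rot: [0.0, 0.709, -0.706, 0.0]
ft_force: [-0.3, 0.2, -0.4]
grip_width: 0.0869
```

```bash
python3 st.py; python3 -c "
from h import *
a=snapshot('top');cv2.imwrite('pics/t2.png',a);cv2.imwrite('pics/c2.png',cv2.resize(a[95:295,245:550],None,fx=2.6,fy=2.6,interpolation=2))"
```

```text
4.35 [ 0.5185 -0.1235  0.0475] jawdeg -89.75 z [-1.e-04 -3.e-04 -1.e+00] F [-0.26  0.17 -0.44] T [-0.02  0.45 -0.  ] q [-0.4   0.31  0.67  1.97 -0.24  0.93 -1.18] 0.08687388843113975
```

View pics/c2.png

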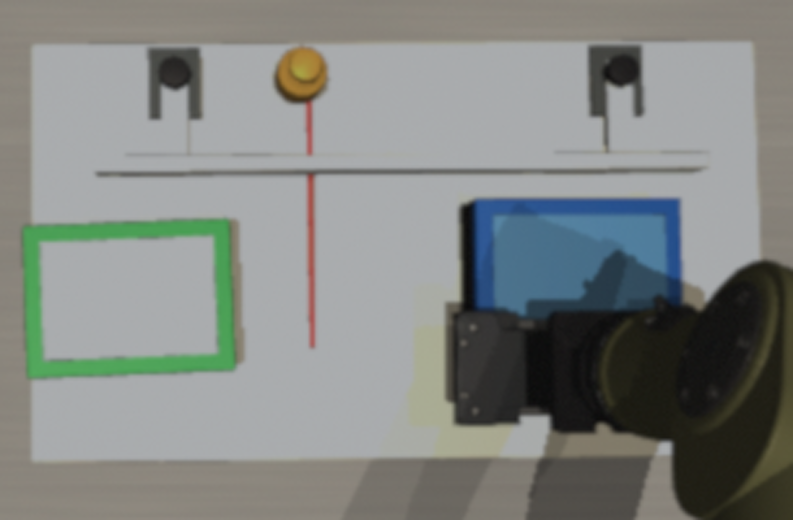

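The pack is now square to the bar, with its bar-side edge at crop row 200 and the bar at row 172. I'll creep forward from here.

apply_moves(dr=[[0,0,0],[0,0,0],[0,0,0],[0,0,0],[0,0,0],[0,0,0]], xyz=[[0.003,0,0],[0.003,0,0],[0.003,0,0],[0.003,0,0],[0.003,0,0],[0.002,0,0]], jaw=[1,1,1,1,1,1])

```text
time_s: 5.0
ee_pos: [0.5356, -0.1232, 0.0476]
tcp_rot: [-0.0, 0.709, -0.705, 0.0]
ft_force: [-3.6, 0.5, 1.4]
grip_width: 0.0871
```

```bash
python3 st.py
```

```text
5.0 [ 0.5356 -0.1232  0.0476] jawdeg -89.72 z [ 2.e-04 -1.e-04 -1.e+00] F [-3.6   0.54  1.42] T [-0.06  0.77  0.  ] q [-0.39  0.35  0.66  1.93 -0.26  0.95 -1.17] 0.08709142275316305
```

apply_moves(dr=[[0,0,0],[0,0,0]], xyz=[[0.001,0,0],[0.001,0,0]], jaw=[1,1])

```text
time_s: 5.2
ee_pos: [0.5371, -0.1232, 0.0476]
tcp_rot: [0.0, 0.709, -0.705, -0.0]
ft_force: [-3.3, 0.7, 0.7]
grip_width: 0.0871
```

apply_moves(dr=[[0,0,0],[0,0,0]], xyz=[[0.001,0,0],[0.001,0,0]], jaw=[1,1])

```text
time_s: 5.4
ee_pos: [0.5392, -0.1233, 0.0476]
tcp_rot: [0.0, 0.709, -0.705, -0.0]
ft_force: [-2.2, -0.4, 0.9]
grip_width: 0.087
```

apply_moves(dr=[[0,0,0],[0,0,0]], xyz=[[0.001,0,0],[0.001,0,0]], jaw=[1,1])

```text
time_s: 5.6
ee_pos: [0.5413, -0.1232, 0.0476]
tcp_rot: [0.0, 0.709, -0.705, -0.0]
ft_force: [-3.0, -1.2, 1.8]
grip_width: 0.0868
```

apply_moves(dr=[[0,0,0],[0,0,0]], xyz=[[0.001,0,0],[0.0005,0,0]], jaw=[1,1])

```text
time_s: 5.8
ee_pos: [0.5426, -0.1233, 0.0476]
tcp_rot: [0.0, 0.709, -0.705, -0.0]
ft_force: [-3.4, 0.7, 3.2]
grip_width: 0.0871
```

apply_moves(dr=[[0,0,0],[0,0,0]], xyz=[[0.0005,0,0],[0.0005,0,0]], jaw=[1,1])

```text
time_s: 6.0
ee_pos: [0.5425, -0.1233, 0.0475]
tcp_rot: [0.001, 0.709, -0.705, -0.001]
ft_force: [-7.4, 0.1, 6.2]
grip_width: 0.0871
```

apply_moves(dr=[[0,0,0],[0,0,0]], xyz=[[0.0002,0,0],[0,0,0]], jaw=[1,1])

```text
time_s: 6.2
ee_pos: [0.5425, -0.1232, 0.0475]
tcp_rot: [0.001, 0.709, -0.705, -0.001]
ft_force: [-7.8, -0.4, 6.0]
grip_width: 0.0869
```

```bash
python3 st.py; python3 - <<'E'
from h import *
a=snapshot('top');cv2.imwrite('pics/t3.png',a)
m=masks(a)["blue"];m[:,:400]=0
P=cast("top",big(m)[:,0],.06)*1000;print(P.min(0),P.max(0))
ys,xs=np.nonzero(m)
# far (+x) lid edge line
cs=np.arange(440,500,6); e=[(c,ys[xs==c].min()) for c in cs if (xs==c).any()];print(e); E_=cast("top",e,.06)*1000; print(E_.round(1)[:,:2].tolist(),np.degrees(np.polyfit(E_[:,1],E_[:,0],1)[0]))
cv2.imwrite('pics/c3.png',cv2.resize(a[95:295,245:550],None,fx=2.6,fy=2.6,interpolation=2))
E
```

```text
6.2 [ 0.5425 -0.1232  0.0475] jawdeg -89.73 z [-3.1e-03  7.0e-04 -1.0e+00] F [-7.77 -0.41  6.04] T [0.07 1.56 0.04] q [-0.38  0.36  0.65  1.91 -0.27  0.96 -1.17] 0.08692354728888677
[ 580.62321587 -207.91369496   60.        ] [662.24075699 -59.07908802  60.        ]
[(np.int64(440), np.int64(159)), (np.int64(446), np.int64(159)), (np.int64(452), np.int64(159)), (np.int64(458), np.int64(159)), (np.int64(464), np.int64(159)), (np.int64(470), np.int64(159)), (np.int64(476), np.int64(159)), (np.int64(482), np.int64(159)), (np.int64(488), np.int64(159)), (np.int64(494), np.int64(159))]
[[661.9, -84.6], [661.9, -96.0], [661.9, -107.4], [662.0, -118.7], [662.0, -130.1], [662.0, -141.5], [662.1, -152.9], [662.1, -164.3], [662.1, -175.7], [662.2, -187.1]] -0.1819185854669423
```

View pics/c3.png

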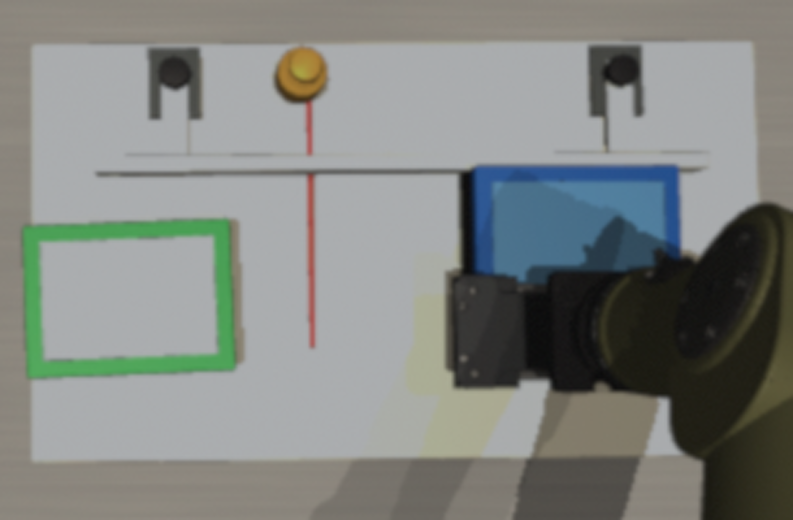

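The pack is seated: its edge is parallel to the bar within 0.2°, with a press of about 8 N. Now I'll retreat, lift the empty tool, turn 45°, and come down astride the trailing −x corner.

apply_moves(dr=[[0,0,0],[0,0,0],[0,0,0],[0,0,0],[0,0,0],[0,0,0.131],[0,0,0.131],[0,0,0.131],[0,0,0.131],[0,0,0.131],[0,0,0.126],[0,0,0]], xyz=[[-0.004,0,0],[-0.01,0,0],[-0.01,0,0],[0,0,0.03],[0,0,0.04],[0.007,-0.013,0],[0.007,-0.013,0],[0.007,-0.013,0],[0.007,-0.013,0],[0.007,-0.013,0],[0.006,-0.012,0],[0,0,0]], jaw=[1,1,1,1,1,1,1,1,1,1,1,1])

```text
time_s: 7.45
ee_pos: [0.5607, -0.2023, 0.1178]
tcp_rot: [0.001, 0.924, -0.384, 0.001]
ft_force: [-0.7, -0.4, 0.4]
grip_width: 0.0869
```

```bash
python3 st.py; python3 -c "
from h import *
a=snapshot('top');cv2.imwrite('pics/t4.png',a)
b=snapshot('wrist');cv2.imwrite('pics/w4.png',b)
"
```

```text
7.45 [ 0.5607 -0.2023  0.1178] jawdeg -45.11 z [ 0.001  -0.0015 -1.    ] F [-0.73 -0.42  0.36] T [-0.08  0.13  0.  ] q [-0.2   0.34  0.6   1.76 -0.21  1.1  -0.32] 0.08691433068379747
```

View pics/w4.png

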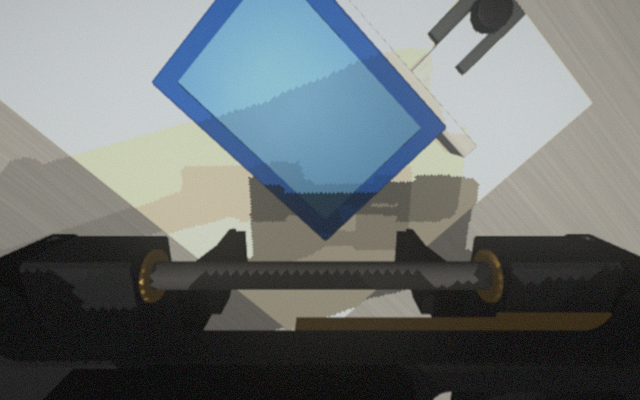

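The wrist view shows the pack's trailing corner at (323, 238), centred between the fingertips (~240 and ~400), with its far side against the bar. I'll descend and approach.

apply_moves(dr=[[0,0,0],[0,0,0],[0,0,0],[0,0,0],[0,0,0],[0,0,0],[0,0,0]], xyz=[[0,0,-0.03],[0,0,-0.025],[0,0,-0.015],[0.004,0,0],[0.004,0,0],[0.003,0,0],[0,0,0]], jaw=[1,1,1,1,1,1,1])

```text
time_s: 8.25
ee_pos: [0.5735, -0.2004, 0.0489]
tcp_rot: [-0.0, 0.924, -0.382, 0.001]
ft_force: [0.0, 0.1, -0.2]
grip_width: 0.0871
```

apply_moves(dr=[[0,0,0],[0,0,0]], xyz=[[0.001,0,0],[0,0,0]], jaw=[1,1])

```text
time_s: 8.45
ee_pos: [0.5732, -0.2004, 0.0481]
tcp_rot: [-0.0, 0.924, -0.383, 0.0]
ft_force: [0.5, 0.2, -0.0]
grip_width: 0.0875
```

apply_moves(dr=[[0,0,0],[0,0,0]], xyz=[[0.001,0,0],[0,0,0]], jaw=[1,1])

```text
time_s: 8.65
ee_pos: [0.574, -0.2003, 0.0477]
tcp_rot: [-0.0, 0.924, -0.383, 0.0]
ft_force: [0.2, 0.3, -0.5]
grip_width: 0.0873
```

apply_moves(dr=[[0,0,0],[0,0,0]], xyz=[[0.001,0,0],[0,0,0]], jaw=[1,1])

```text
time_s: 8.85
ee_pos: [0.575, -0.2002, 0.0476]
tcp_rot: [0.0, 0.924, -0.382, 0.0]
ft_force: [0.0, -0.9, -0.2]
grip_width: 0.087
```

apply_moves(dr=[[0,0,0],[0,0,0],[0,0,0],[0,0,0]], xyz=[[-0.001,0.004,0],[0,0.004,0],[0,0.004,0],[0,0,0]], jaw=[1,1,1,1])

```text
time_s: 9.25
ee_pos: [0.574, -0.1873, 0.0476]
tcp_rot: [-0.0, 0.924, -0.382, -0.0]
ft_force: [0.1, -0.0, 0.1]
grip_width: 0.087
```

apply_moves(dr=[[0,0,0],[0,0,0]], xyz=[[0.0015,0,0],[0.0005,0,0]], jaw=[1,1])

```text
time_s: 9.45
ee_pos: [0.5762, -0.1882, 0.0476]
tcp_rot: [0.0, 0.924, -0.382, 0.0]
ft_force: [0.6, 0.3, -0.0]
grip_width: 0.0868
```

apply_moves(dr=[[0,0,0],[0,0,0]], xyz=[[0.0005,0,0],[0.0003,0,0]], jaw=[1,1])

```text
time_s: 9.65
ee_pos: [0.5768, -0.1884, 0.0476]
tcp_rot: [0.0, 0.924, -0.383, 0.0]
ft_force: [-0.6, -0.7, -0.5]
grip_width: 0.0867
```

apply_moves(dr=[[0,0,0],[0,0,0]], xyz=[[0.0003,0,0],[0.0003,0,0]], jaw=[1,1])

```text
time_s: 9.85
ee_pos: [0.5773, -0.1883, 0.0476]
tcp_rot: [0.0, 0.924, -0.383, 0.0]
ft_force: [0.1, 0.4, 0.5]
grip_width: 0.087
```

apply_moves(dr=[[0,0,0],[0,0,0]], xyz=[[0.0005,0,0],[0.0005,0,0]], jaw=[1,1])

```text
time_s: 10.05
ee_pos: [0.5781, -0.1883, 0.0475]
tcp_rot: [0.0, 0.924, -0.382, -0.0]
ft_force: [-1.2, -0.2, -0.6]
grip_width: 0.0868
```

apply_moves(dr=[[0,0,0],[0,0,0]], xyz=[[0.0005,0,0],[0.0005,0,0]], jaw=[1,1])

```text
time_s: 10.25
ee_pos: [0.5783, -0.1883, 0.0474]
tcp_rot: [0.0, 0.924, -0.382, -0.001]
ft_force: [-4.1, 0.2, 2.9]
grip_width: 0.0872
```

apply_moves(dr=[[0,0,0],[0,0,0]], xyz=[[0.0005,0,0],[0.0005,0,0]], jaw=[1,1])

```text
time_s: 10.45
ee_pos: [0.5786, -0.1885, 0.0473]
tcp_rot: [0.0, 0.924, -0.383, -0.002]
ft_force: [-7.3, -0.6, 4.1]
grip_width: 0.0869
```

apply_moves(dr=[[0,0,0],[0,0,0],[0,0,0],[0,0,0]], xyz=[[0,0.002,0],[0,0.002,0],[0,0.002,0],[0,0.002,0]], jaw=[1,1,1,1])

```text
time_s: 10.85
ee_pos: [0.5784, -0.1838, 0.0473]
tcp_rot: [0.002, 0.924, -0.383, -0.0]
ft_force: [-4.6, -6.0, 1.6]
grip_width: 0.0869
```

apply_moves(dr=[[0,0,0],[0,0,0],[0,0,0],[0,0,0]], xyz=[[0,0.002,0],[0,0.002,0],[0,0.002,0],[0,0.002,0]], jaw=[1,1,1,1])

```text
time_s: 11.25
ee_pos: [0.5784, -0.176, 0.0473]
tcp_rot: [0.003, 0.924, -0.383, -0.0]
ft_force: [-5.3, -5.7, 2.3]
grip_width: 0.0869
```

apply_moves(dr=[[0,0,0],[0,0,0],[0,0,0],[0,0,0],[0,0,0],[0,0,0],[0,0,0],[0,0,0]], xyz=[[0.0002,0.003,0],[0,0.003,0],[0,0.003,0],[0,0.003,0],[0,0.003,0],[0,0.003,0],[0,0.003,0],[0,0.003,0]], jaw=[1,1,1,1,1,1,1,1])

```text
time_s: 12.05
ee_pos: [0.5782, -0.1526, 0.0473]
tcp_rot: [0.003, 0.924, -0.384, -0.001]
ft_force: [-6.1, -7.0, 2.3]
grip_width: 0.087
```

apply_moves(dr=[[0,0,0],[0,0,0],[0,0,0],[0,0,0],[0,0,0],[0,0,0],[0,0,0],[0,0,0]], xyz=[[0,0.003,0],[0,0.003,0],[0,0.003,0],[0,0.003,0],[0,0.003,0],[0,0.003,0],[0,0.003,0],[0,0.003,0]], jaw=[1,1,1,1,1,1,1,1])

```text
time_s: 12.85
ee_pos: [0.5781, -0.129, 0.0473]
tcp_rot: [0.003, 0.923, -0.384, -0.001]
ft_force: [-7.6, -7.7, 3.3]
grip_width: 0.087
```

apply_moves(dr=[[0,0,0],[0,0,0],[0,0,0],[0,0,0],[0,0,0],[0,0,0],[0,0,0],[0,0,0]], xyz=[[-0.0002,0.003,0],[0,0.003,0],[0,0.003,0],[0,0.003,0],[-0.0001,0.003,0],[0,0.003,0],[0,0.003,0],[0,0.003,0]], jaw=[1,1,1,1,1,1,1,1])

```text
time_s: 13.65
ee_pos: [0.5778, -0.105, 0.0472]
tcp_rot: [0.003, 0.923, -0.384, -0.001]
ft_force: [-6.5, -8.4, 3.1]
grip_width: 0.0874
```

```bash
cat > gap.py <<'E'
from h import *
import sys
a=snapshot("top"); n=sys.argv[1]; cv2.imwrite(f"pics/{n}.png",a); m=masks(a)
rd=m["red"].copy(); rd[:165]=0; rd[235:]=0; rd[:,:350]=0; rd[:,380:]=0
ys,xs=np.nonzero(rd); wy=[]
hsv=a.astype(float); redness=a[...,2].astype(float)-a[...,:2].mean(2)
lc=[(np.average(np.arange(355,376),weights=np.clip(redness[r,355:376],5,None)-4.99),r) for r in range(168,224,2)]
L=cast("top",lc,.01)*1000; pl=np.polyfit(L[:,0],L[:,1],1)
g=cv2.cvtColor(a,cv2.COLOR_BGR2GRAY).astype(float); gb=a[...,0].astype(float)
bot=[];lid=[]
for r in range(168,196,2):
    bl=np.nonzero(m["blue"][r,340:])[0]
    if len(bl)<5: continue
    c1=340+bl[0]; row=g[r]
    # bottom dark edge: walk left from lid to where grey rises to half
    c=c1-2
    while row[c]<85: c-=1
    bot.append((c+(row[c]-85)/(row[c]-row[c+1]+1e-6)*1.0+.0,r)); 
    k=c1-1; f=(gb[r,k+1]-60)/(gb[r,k+1]-gb[r,k]+1e-6); lid.append((k+1-min(max(f,0),1),r))
B=cast("top",bot,.01)*1000; T=cast("top",lid,.06)*1000
for nm,Q in(("bot",B),("lid",T)):
    print(nm,"gap to line centre mm",np.round(np.polyval(pl,Q[:,0])-Q[:,1],1).tolist(),"median y",np.median(Q[:,1]).round(2))
print("line y@620",np.polyval(pl,620).round(2))
E
python3 st.py; python3 gap.py t5;  python3 -c "
import cv2;a=cv2.imread('pics/t5.png')[140:260,300:480];cv2.imwrite('pics/c5.png',cv2.resize(a,None,fx=4.4,fy=4.4,interpolation=0))"
```

```text
13.65 [ 0.5778 -0.105   0.0472] jawdeg -45.12 z [-0.0039 -0.0053 -1.    ] F [-6.51 -8.43  3.15] T [-1.77  1.62  0.3 ] q [-0.32  0.41  0.55  1.83 -0.24  0.97 -0.46] 0.08739714862327864
bot gap to line centre mm [33.1, 33.0, 33.0, 32.9, 32.9, 33.1, 33.2, 33.1, 33.1, 33.0, 33.0, 32.9, 32.8, 32.9] median y 20.27
lid gap to line centre mm [29.7, 29.7, 29.7, 29.7, 29.8, 29.8, 29.8, 29.9, 30.0, 30.0, 30.0, 30.0, 30.0, 30.0] median y 23.44
line y@620 53.31
```

View pics/c5.png

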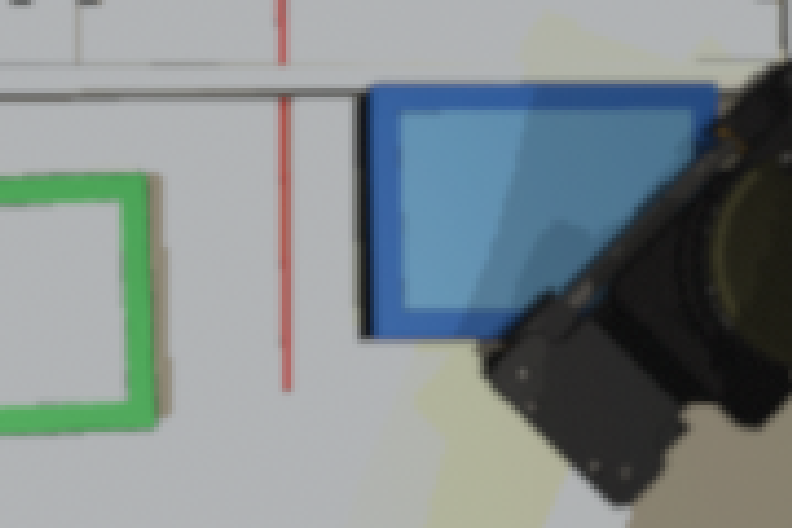

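The crop shows the leading face about 32 mm from the line, still flush on the bar. The lid-edge and bottom-edge estimates differ by 3 mm, so I'll cross-check with the side camera when it's closer.

apply_moves(dr=[[0,0,0],[0,0,0],[0,0,0],[0,0,0],[0,0,0],[0,0,0],[0,0,0],[0,0,0],[0,0,0]], xyz=[[-0.0001,0.003,0],[0,0.003,0],[0,0.003,0],[0,0.003,0],[-0.0001,0.003,0],[0,0.003,0],[0,0.002,0],[0,0.002,0],[0,0,0]], jaw=[1,1,1,1,1,1,1,1,1])

```text
time_s: 14.6
ee_pos: [0.5776, -0.0827, 0.0472]
tcp_rot: [0.003, 0.924, -0.383, -0.001]
ft_force: [-6.4, -6.3, 2.5]
grip_width: 0.0869
```

```bash
python3 st.py; python3 gap.py t6; python3 -c "
from h import *
b=snapshot('side');cv2.imwrite('pics/s6.png',b)
a=cv2.imread('pics/t6.png')
A=cv2.resize(a[150:230,345:425],(560,560),interpolation=0);
B=cv2.resize(b[160:260,280:420],(784,560),interpolation=0)
im=np.hstack([A,B]);im=cv2.resize(im,(800,int(560*800/1344)),interpolation=cv2.INTER_AREA);cv2.imwrite('pics/c6.png',im)"
```

```text
14.6 [ 0.5776 -0.0827  0.0472] jawdeg -45.1 z [-0.0042 -0.005  -1.    ] F [-6.35 -6.32  2.5 ] T [-1.64  1.7   0.29] q [-0.36  0.4   0.54  1.84 -0.24  0.97 -0.5 ] 0.08692905515330811
bot gap to line centre mm [10.9, 10.9, 10.8, 10.9, 10.9, 10.9, 10.8, 10.8, 10.7, 10.7, 10.6, 10.6, 10.9, 10.9] median y 42.55
lid gap to line centre mm [7.6, 7.6, 7.7, 7.7, 7.7, 7.8, 7.9, 7.9, 7.8, 7.8, 7.7, 7.8, 7.8, 7.8] median y 45.47
line y@620 53.3
```

View pics/c6.png

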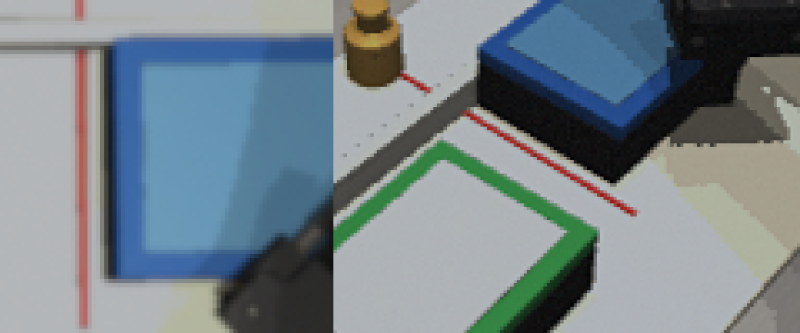

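```bash
cat > gs.py <<'E'
from h import *
import sys
b=cv2.imread(f"pics/{sys.argv[1]}.png"); g=cv2.cvtColor(b,6).astype(float)
bl=masks(b)["blue"]; red=b[...,2].astype(float)-b[...,:2].mean(2); B0=b[...,0].astype(float)
cross=lambda v,r,t:r+(t-v[r])/(v[r+1]-v[r])
lid=[];bot=[];ln=[]
for c in range(328,360,2):
    r=np.nonzero(bl[150:230,c])[0][-1]+150-1
    col=B0[:,c]; t=(col[r-1]+col[r+5])/2
    k=r
    while not(col[k]>=t>col[k+1]): k+=1
    lid.append((c,cross(col,k,t)))
    k=r+5; col=g[:,c]
    while col[k+1]<85: k+=1
    bot.append((c,cross(col,k,85)))
    w=np.clip(red[k+1:k+16,c]-15,0,None)
    ln.append((c,np.average(np.arange(k+1,k+16),weights=w)) if w.sum()>20 else (c,np.nan))
L=cast("side",ln,.01)*1000; L=L[~np.isnan(L[:,1])]; pl=np.polyfit(L[:,0],L[:,1],1); print("line",pl)
for n,p,z in(("bot",bot,.01),("lid",lid,.06)):
    Q=cast("side",p,z)*1000; print(n,(np.polyval(pl,Q[:,0])-Q[:,1]).round(1).tolist())
E
python3 gs.py s6
python3 -c "
import cv2
a=cv2.imread('pics/t6.png');print(a[180,360:385].tolist())"
```

```text
line [5.11609457e-03 4.98099259e+01]
bot [10.2, 10.0, 10.4, 10.6, 10.5, 10.9, 10.5, 10.3, 10.7, 10.3, 10.8, 10.4, 10.3, 10.7, 10.7, 10.5]
lid [7.8, 1.1, 6.9, 7.2, 7.3, 7.5, 7.9, 6.8, 7.7, 8.3, 8.4, 7.3, 7.7, 7.8, 8.1, 8.0]
[[184, 182, 180], [183, 182, 179], [170, 169, 176], [121, 123, 170], [76, 83, 171], [106, 111, 169], [160, 161, 174], [176, 179, 178], [155, 168, 166], [103, 116, 114], [50, 55, 55], [43, 30, 22], [93, 56, 31], [145, 89, 51], [163, 101, 59], [165, 102, 58], [166, 102, 58], [166, 102, 59], [164, 108, 66], [163, 126, 84], [175, 144, 99], [183, 151, 104], [183, 152, 104], [182, 151, 104], [182, 151, 103]]
```

```bash
python3 - <<'E'
from h import *
a=cv2.imread("pics/top0.png"); g=cv2.cvtColor(a,6).astype(float); B0=a[...,0].astype(float); m=masks(a)["blue"]
bot=[];lid=[];tr=[]
for r in range(202,242,3):
    bl=np.nonzero(m[r,400:])[0]+400; c1=bl[0]; k=c1-3
    while g[r,k]<85: k-=1
    bot.append((k+(g[r,k]-85)/(g[r,k]-g[r,k+1]),r))
    k=c1-3
    while B0[r,k]<90: k+=1
    lid.append((k-(B0[r,k]-90)/(B0[r,k]-B0[r,k-1]),r))
    k=bl[-1]-2
    S=a[r].astype(float); d=S[:,0]-S[:,2]
    while d[k]>50: k+=1
    tr.append((k-1+(d[k-1]-50)/(d[k-1]-d[k]),r))
u=np.array([-27.4,146.8]);u/=np.linalg.norm(u)
w=lambda p,z:(cast("top",p,z)[:,:2]*1000)@u
fit=lambda p,z:(lambda P:np.polyfit((P[:,:2]@[u[1],-u[0]])-0,P[:,:2]@u,1))(cast("top",p,z)*1000)
s=(np.array([553.6,-125])@[u[1],-u[0]])
e=lambda p,z:np.polyval(fit(p,z),s)
print("lead bottom",e(bot,.01),"lead lid",e(lid,.06),"trail lid",e(tr,.06),"lid len",e(lid,.06)-e(tr,.06), "lid @50mm", e(lid,.05))
E
```

```text
lead bottom -152.53334475139098 lead lid -151.2834896182356 trail lid -300.78186090525287 lid len 149.49837128701728 lid @50mm -153.71787339749443
```

```bash
sed 's/^a=snapshot.*n=sys.argv\[1\];.*$/n=sys.argv[1]; a=cv2.imread(f"pics\/{n}.png"); m=masks(a)/' gap.py > gapf.py; for i in t3 t4 t5 t6; do echo $i; python3 gapf.py $i|cut -c1-60,100-; done; python3 - <<'E'
import cv2
for n,c in(("t4",425),("t6",366)):
    a=cv2.imread(f"pics/{n}.png")
    for r in(175,185): print(n,r,a[r,c:c+14,0].tolist(),a[r,c:c+14,2].tolist())
E
```

```text
t3
bot gap to line centre mm [115.3, 115.3, 115.3, 115.1, 115.15.3, 115.2, 115.1, 115.0] median y -61.81
lid gap to line centre mm [111.8, 111.8, 111.8, 111.9, 111.91.9, 112.1, 112.1, 112.1] median y -58.66
line y@620 53.29
t4
bot gap to line centre mm [115.1, 115.2, 115.1, 115.0, 114.95.1, 115.1, 115.0, 114.9] median y -61.65
lid gap to line centre mm [112.0, 112.0, 112.0, 112.1, 112.12.0, 111.9, 112.0, 112.0] median y -58.77
line y@620 53.3
t5
bot gap to line centre mm [33.1, 33.0, 33.0, 32.9, 32.9, 33.32.8, 32.9] median y 20.27
lid gap to line centre mm [29.7, 29.7, 29.7, 29.7, 29.8, 29.30.0, 30.0] median y 23.44
line y@620 53.31
t6
bot gap to line centre mm [10.9, 10.9, 10.8, 10.9, 10.9, 10.10.9, 10.9] median y 42.55
lid gap to line centre mm [7.6, 7.6, 7.7, 7.7, 7.7, 7.8, 7.9dian y 45.47
line y@620 53.3
t4 175 [21, 42, 77, 119, 137, 140, 141, 141, 137, 133, 147, 155, 157, 157] [14, 17, 21, 35, 42, 44, 45, 45, 47, 60, 77, 83, 84, 84]
t4 185 [19, 35, 70, 113, 135, 141, 142, 141, 140, 142, 151, 156, 156, 157] [15, 17, 21, 33, 41, 44, 45, 45, 48, 62, 77, 84, 84, 85]
t6 175 [162, 176, 155, 103, 50, 51, 103, 148, 163, 165, 165, 165, 167, 177] [172, 177, 166, 114, 55, 23, 34, 52, 58, 58, 59, 59, 70, 93]
t6 185 [160, 176, 156, 103, 50, 42, 91, 143, 162, 165, 166, 166, 164, 163] [174, 178, 166, 114, 55, 22, 31, 50, 59, 60, 61, 61, 66, 83]
```

At rest in t4, before the corner push, the 3 mm lid/bottom offset was the same. It's therefore the pack's shape (a rim on the lid), not tilt. The lid measures 149.5 mm, so the lid edge is the 150 mm face and has about 8 mm to go. I'll advance most of that.

apply_moves(dr=[[0,0,0],[0,0,0],[0,0,0],[0,0,0]], xyz=[[0,0.002,0],[0,0.002,0],[0,0.0015,0],[0,0,0]], jaw=[1,1,1,1])

```text
time_s: 15.1
ee_pos: [0.5776, -0.0775, 0.0472]
tcp_rot: [0.003, 0.923, -0.384, -0.001]
ft_force: [-7.4, -7.2, 2.9]
grip_width: 0.087
```

```bash
python3 st.py; python3 gap.py t7; python3 -c "
from h import *
cv2.imwrite('pics/s7.png',snapshot('side'))"; python3 gs.py s7
```

```text
15.1 [ 0.5776 -0.0775  0.0472] jawdeg -45.11 z [-0.0043 -0.0052 -1.    ] F [-7.37 -7.25  2.89] T [-1.74  1.65  0.29] q [-0.37  0.4   0.54  1.84 -0.24  0.97 -0.51] 0.0869845860386918
bot gap to line centre mm [4.0, 4.0, 3.9, 3.9, 3.8, 3.9, 3.7, 3.7, 4.0, 5.0, 5.0, 5.0, 4.9, 4.9] median y 48.95
lid gap to line centre mm [1.7, 1.8, 1.8, 1.8, 1.9, 2.0, 2.0, 2.0, 2.0, 1.9, 1.8, 1.8, 2.0, 1.9] median y 50.9
line y@620 52.82
line [4.85592905e-03 4.98471960e+01]
bot [4.9, 5.3, 5.0, 5.4, 4.9, 4.8, 5.2, 5.3, 5.3, 4.8, 5.3, 5.2, 5.3, 5.2, 5.7, 5.2]
lid [1.6, -5.3, 1.8, 2.1, 2.3, 2.4, 2.4, 1.9, -5.5, 2.0, 2.3, 2.4, 2.6, 2.7, -5.4, -5.6]
```

Both cameras agree: the lid edge is about 2.4 mm from the line centre and the bottom edge about 5.2 mm. I'll do a last 2 mm, then ease the press off.

apply_moves(dr=[[0,0,0],[0,0,0],[0,0,0]], xyz=[[0,0.001,0],[0,0.001,0],[0,0,0]], jaw=[1,1,1])

```text
time_s: 15.5
ee_pos: [0.5776, -0.0757, 0.0473]
tcp_rot: [0.003, 0.923, -0.384, -0.001]
ft_force: [-6.7, -8.6, 3.4]
grip_width: 0.0872
```

```bash
python3 st.py; python3 gap.py t8; python3 -c "
from h import *
cv2.imwrite('pics/s8.png',snapshot('side'))"; python3 gs.py s8
```

```text
15.5 [ 0.5776 -0.0757  0.0473] jawdeg -45.11 z [-0.0043 -0.0054 -1.    ] F [-6.67 -8.6   3.37] T [-1.88  1.73  0.3 ] q [-0.37  0.4   0.54  1.84 -0.24  0.97 -0.52] 0.08715080169507275
bot gap to line centre mm [0.2, 0.2, 0.2, 0.2, 0.1, 0.3, 0.0, 0.3, 0.4, 0.3, 0.3, 0.3, 0.3, 0.3] median y 52.35
lid gap to line centre mm [-0.0, -0.1, -0.0, 0.0, 0.1, 0.1, 0.1, 0.1, 0.1, 0.1, 0.2, 0.1, 0.1, 0.0] median y 52.56
line y@620 52.63
line [6.40168660e-03 4.95292831e+01]
bot [-0.5, 2.7, -0.1, -0.2, 3.8, -0.5, 2.3, -0.2, -0.7, 3.7, 4.1, 2.4, -0.1, -0.6, -1.1, 4.1]
lid [0.2, 0.5, -6.6, 0.8, 1.0, 1.2, 1.2, 1.3, 1.2, 0.7, 1.0, 1.0, 0.9, 1.3, 1.4, -6.7]
```

The lid edge is about 0.7–1.0 mm short of the line's centre, so within its width. Backing off both fingers diagonally, then lifting.

apply_moves(dr=[[0,0,0],[0,0,0],[0,0,0],[0,0,0],[0,0,0],[0,0,0],[0,0,0],[0,0,0],[0,0,0],[0,0,0],[0,0,0],[0,0,0]], xyz=[[-0.0004,-0.0007,0],[-0.0004,-0.0007,0],[-0.002,-0.002,0],[-0.005,-0.005,0],[-0.005,-0.005,0],[0,0,0.03],[0,0,0.045],[0,-0.01,0.045],[-0.02,-0.04,0.02],[-0.02,-0.04,0],[-0.01,-0.04,0],[0,0,0]], jaw=[1,1,1,1,1,1,1,1,1,1,1,1])

```text
time_s: 16.8
ee_pos: [0.5146, -0.2214, 0.1888]
tcp_rot: [0.001, 0.922, -0.387, 0.002]
ft_force: [-0.0, -1.7, 0.9]
grip_width: 0.0872
```

```bash
python3 st.py; python3 gap.py t9; python3 - <<'E'
from h import *
b=snapshot('side');cv2.imwrite('pics/s9.png',b); a=cv2.imread('pics/t9.png'); m=masks(a)["blue"];m[:,:330]=0
P=cast("top",big(m)[:,0],.06)[:,:2].astype(np.float32)*1000;r=cv2.minAreaRect(P);print(r)
ys,xs=np.nonzero(m);e=[(c,ys[xs==c].min()) for c in range(380,435,6)];print(cast("top",e,.06)[:,0].round(4))
A=cv2.resize(a[145:245,340:460],(480,400),interpolation=0);B=cv2.resize(b[150:250,290:370],(320,400),interpolation=0)
cv2.imwrite('pics/c9.png',np.hstack([A,B]))
E
python3 gs.py s9
```

```text
16.8 [ 0.5146 -0.2214  0.1888] jawdeg -45.55 z [ 0.002  -0.0031 -1.    ] F [-0.05 -1.7   0.89] T [-0.14  0.12 -0.08] q [-0.25  0.19  0.68  1.78 -0.12  1.21 -0.33] 0.08719430614081129
bot gap to line centre mm [-0.5, -0.5, -0.5, -0.6, -0.6, -0.6, -0.9, -0.4, -0.3, -0.3, -0.3, -0.4, -0.4, -0.4] median y 53.15
lid gap to line centre mm [0.2, 0.3, 0.2, 0.2, 0.3, 0.4, 0.4, 0.4, 0.3, 0.3, 0.3, 0.3, 0.4, 0.4] median y 52.26
line y@620 52.64
((607.9381103515625, -22.440231323242188), (107.43907165527344, 149.10218811035156), 0.18190625309944153)
[0.6596 0.6596 0.6597 0.6597 0.6597 0.6598 0.6598 0.6598 0.6618 0.6618]
line [-1.29139321e-02  6.17241702e+01]
bot [-0.7, 2.5, -0.2, -0.5, -0.9, -0.1, -0.1, 0.3, -0.3, 4.3, 0.3, 0.3, 0.7, 0.1, 0.1, 0.8]
lid [1.0, 0.4, 0.7, 0.8, 1.1, 1.4, 1.6, 1.7, 1.7, 1.9, 1.6, 1.7, 2.0, 2.2, 2.5, 2.4]
```

View pics/c9.png

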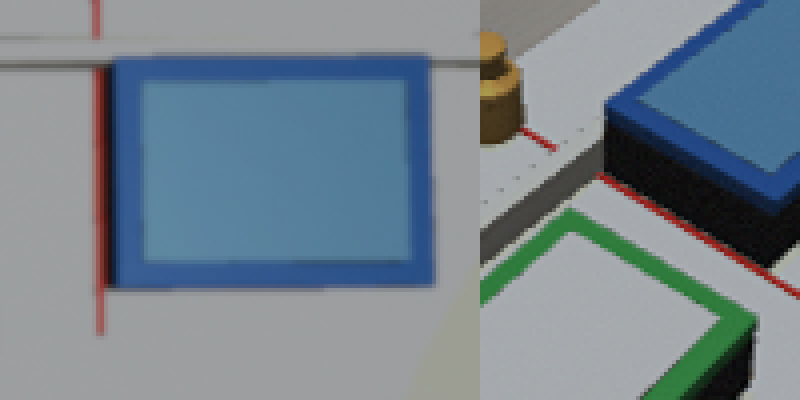

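```bash
python3 - <<'E'
from h import *
for n in("t7","t8","t9"):
    a=cv2.imread(f"pics/{n}.png").astype(float); d=a[...,0]-a[...,2]; e=[]
    for c in range(374,420,3):
        k=170
        h=d[166:169,c].mean()/2
        while d[k,c]>h: k-=1
        e.append((c,k+(h-d[k,c])/(d[k+1,c]-d[k,c])))
    P=cast("top",e,.06)*1000; f=np.polyfit(P[:,1],P[:,0],1); print(n,"x@0",np.polyval(f,0).round(2),"slope deg",np.degrees(f[0]).round(2),"res",np.std(P[:,0]-np.polyval(f,P[:,1])).round(2))
E
```

```text
t7 x@0 662.43 slope deg -0.29 res 0.24
t8 x@0 662.43 slope deg -0.25 res 0.22
t9 x@0 662.43 slope deg -0.32 res 0.19
```

Releasing didn't shift the pack off the bar: the bar-side edge is at x = 662.43 mm before and after, parallel to the bar. The crop shows the leading edge on the red line, so I'm handing in.

```bash
python3 -c "
from station import *
print(close_job())"
```

```text
the job is handed in; nothing more can be done
None
```

I seated the blue pack squarely on the guide bar, then slid it along to the red line. It was never lifted, and I handed the job in at about 17 s of the 72 s allowed.

- **Seating:** I pushed the long side with both open fingers until the pack met the bar at about 8 N. Its edge was within about 0.2° of parallel to the bar.
- **Sliding:** With the fingers astride the trailing corner, one pressed the pack to the bar while the other pushed it along. The sideways force readings were about 5 to 8 N. I then eased both fingers off and lifted the tool clear.
- **Bar contact at the end:** The bar-side edge stayed at x = 662.4 mm before and after release, about 0.3° from the y axis, which fits the bar's own slant. I judge it still touching from that; I did not feel for contact after release.
- **Line:** The leading lid edge is about 0.7 to 1 mm short of the line's centre, so it lies within the 4 mm width. It has not run past.

**Disagreements in the checks:**
- **Bottom edge:** The pack's bottom edge reads about 3 mm behind its lid edge, in both cameras and also at rest with nothing touching it. I took this as the lid's rim and used the lid edge, because the lid measures about 150 mm long. By the bottom edge, the pack would be about 1.4 mm short of the line.
- **Last readings:** The final automatic bottom-edge readings, and the side camera's line fit, are unreliable because the edge now merges with the line.

The robot did not touch the other things.

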